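# Trip test of the grow-light safety box

### The job

Test the safety switch of the grow lights, the grey box with the green lever: press its yellow test button down until the green lever drops, let the button come back up, then lift the green lever back up until it tips over its top and stays set. The box with the blue lever feeds the pumps: do not trip it, its lever must stay up.

Things in the scene. Friction and masses are not known exactly. Their poses are not given: they have to be found in the camera images.
- light_box: Grow-light trip box, fixed: grey housing 120 (x) x 130 (y) x 60 high mm, green tag and lever. Origin: centre of its underside, z up. On top: yellow button at (x,y) = (-10,35) mm; lever hinge along y at (20,-30), 58 mm up, in black cheeks 70 mm high. Lever: 8 mm steel stem ending in a round green cross bar, 14 mm thick, 36 long, parallel to the hinge, its centre 65 mm from it.
- light_button_top (a point): Centre of the top of that box's round yellow test button: 28 mm across, top 80 mm above the bench at rest, in a black collar 68 mm high, 44 across. Goes 7 mm straight down on a spring, 3.5 N (up to 1 N more while it trips); trips the lever at about 4 mm, comes back when let go. The lever can be set only with the button up.
- light_lever (a joint): Swing q (rad) of the green lever: 0 set, leaning 0.2 past vertical to the box's +x; 1.0 dropped, leaning 0.8 to -x. Bar centre in box frame (mm): x = 20+65 sin(0.2-q), y = -30, z = 58+65 cos(0.2-q). No latch: it tips over by its weight (60 g), damped, and stays at either end; raised past upright (q<0.1) it falls to 0 within 2 s. Push the bar from -x up its arc, or pinch it.
- pump_lever (a joint): Swing (rad) of the blue lever on the other grey box, the pumps', of the same shape, with a yellow button, blue lever and blue tag: 0 = set, up; 1.0 = dropped. It starts set and must stay so. The boxes stand side by side, either one on the left, at least 0.24 m between centres.
Not all that is in view belongs to the job. Leave any purple or turquoise look-alike of the light_box alone.

How it is judged:
By the outcome, as a careful person would: the job done as asked, in the order asked, and still so for the second after the job is handed in, with the robot touching nothing.
It also fails if it takes over 40 s, if anything falls off the work surface, if the arm or the gripper's body presses on something with over 40 N, if the wrist force passes 120 N, or if a joint passes its speed limit or range.

### The arm

A 6-joint arm with a two-finger parallel gripper is mounted at the origin on the work surface. World frame = base frame: x ahead of the robot, y to its left, z up, the work surface at z = 0. Lengths are in m, angles in rad, forces in N, time in s.
With the tool pointing down it reaches from about 0.35 to 0.775 m from the base axis. Payload 5.5 kg.
Tool frame: the origin (TCP) lies at the very end of the fingers, on their centre line; the grasp point (between the pads) lies 19 mm behind it; z points along the fingers, y is the line along which they close (so a half turn about z gives the same grasp; the last joint's range is limited). The gripper opens to 85 mm and grips with 20 to 120 N. Pads are 22 mm wide; open, the fingers measure 114 mm over their backs; the gripper's body (76 mm by 85 mm) begins 54 mm behind the grasp point. The pads swing forward as they close: fully open they stand 13 mm farther back than shut.
Start: joints at [1.126, 0.313, 0.046, 1.304, 0, 1.431], TCP at [0.173, 0.549, 0.231] pointing down, gripper open.
Joint ranges: [-2.76, 2.76], [-0.86, 1.69], [-1.03, 1.26], [-2.2, 2.34], [-1.47, 1.5], [-3.14, 3.14]. Speed limits (rad/s): [2.57, 2.57, 3.14, 3.14, 3.14, 3.14].

### API

Orientations are given as a unit quaternion [w, x, y, z].
In Python, from workcell import env, imaging, ticket gives the robot as it stands. The module is installed in compiled form; this text tells all that it offers.
- The arm moves only by the tool apply_moves, never from a script. Its argument "rows" is a list of rows, each an object with "xyz": the shift along the tool's x, y, z in mm, a list of three; "turn": the turn, a rotation vector about the tool's x, y, z in rad, a list of three; "grip": the opening, from 0 (shut) to 1 (fully open). A call has 1 to 12 rows; each row is the pose to reach, as a shift and turn from the pose commanded when the call began, along the tool's axes at that moment; what a row does not reach only later rows make up. A row lasts 1/12 s, in which the tool goes at most 41.7 mm and 7.16 degrees, less where a joint would pass 70% of its speed; a pose out of reach is approached as far as the arm can. A call with a gripper value outside its range is refused whole. The fingers move at their own pace and stop on an object; "force" is the grip in N (left out, the last holds). Time passes only in rows, so rows that repeat a pose let the fingers close. It gives the time, the measured TCP pose, the force, the opening and the grip force at its end, in the units of the state.
- env.get_state(): the state, without advancing time (a new reading comes with each control period).
- imaging.read_camera(name): name is "side" or "top" or "wrist"; returns a dict with "color" (480x640x3 uint8, blue, green, red), "z_map" (480x640 float32, m along the optical axis (not along the pixel's ray), 0 where there is no reading), "camera_matrix" (3x3 intrinsics, pixels), "view" (4x4, takes a point from world to camera coordinates). Camera axes: x right, y down, z forward; pixel columns grow to the right and rows downward; lengths in m; the calibration is good to about 2 mm. A picture is of the moment at which its call begins.
- ticket.hand_in(): hands the job in; it is judged then, once.
The state is a dict: "clock": time; "joint_pos": joint angles; "qvel": joint speeds; "tau": joint torques, N m; "tcp_pos": TCP position; "orientation": TCP orientation; "wrist_force": force on the tool from outside, world axes, zero at the start; "ft_torque": the same for the moment, N m; "finger_gap": finger opening in m; "grip_force": force on a finger pad.
Only numpy, scipy, OpenCV 4.12 (cv2) and the standard library are available. Lean on these libraries where they do the work, as an engineer would, in place of code of your own. Each camera call takes 0.05 s, during which the arm holds its last target. There are 200 camera calls.

## Working session

There is one attempt and no reset: what is moved stays moved. The work goes in short steps, Python scripts to look and compute and a tool call to move; the robot and the scene stay as the last step left them, time stands still between calls to the robot, and variables do not carry over. Pictures are saved under pics/ and viewed, at most 10 in all, crops included, and the job is handed in when it is done.

Besides the shell and the picture viewer there is one more tool, called after ">>>" by a JSON object that holds its "op" and its "data", one argument or row to a line. apply_moves: Moves the arm, as the interface text tells. Its arguments: {"type":"object","properties":{"rows":{"type":"array"},"force":{"type":"number"}},"required":["rows"]}

```bash
mkdir -p pics; python3 - <<'E'
from workcell import env, imaging
import cv2, pickle, numpy as np
s=env.get_state(); print({k:np.round(v,3).tolist() for k,v in s.items()})
d={n:imaging.read_camera(n) for n in("top","side")}
pickle.dump(d,open("d.pkl","wb"))
for n in d: cv2.imwrite(f"pics/{n}0.png",d[n]["color"]); print(n,np.round(d[n]["view"],3).tolist(),d[n]["camera_matrix"].tolist())
E
```

```text
{'clock': 0.0, 'joint_pos': [1.126, 0.314, 0.045, 1.304, -0.0, 1.431], 'qvel': [-0.001, -0.001, 0.001, 0.001, -0.001, 0.001], 'tau': [0.001, -48.062, 29.853, 0.019, -0.0, 0.0], 'tcp_pos': [0.172, 0.548, 0.23], 'orientation': [-0.0, 0.152, 0.988, -0.001], 'wrist_force': [0.443, -0.605, -0.045], 'ft_torque': [-0.027, 0.015, 0.014], 'grip_force': 0.0, 'finger_gap': 0.085}
top [[-0.018, -1.0, 0.003, -0.192], [-0.996, 0.018, -0.089, 0.491], [0.089, -0.005, -0.996, 1.298], [0.0, 0.0, 0.0, 1.0]] [[534.8569323852162, 0.0, 312.38438764196957], [0.0, 534.8569323852162, 248.37015812336801], [0.0, 0.0, 1.0]]
side [[0.735, -0.678, -0.025, -0.463], [-0.406, -0.41, -0.817, 0.177], [0.544, 0.61, -0.576, 1.172], [0.0, 0.0, 0.0, 1.0]] [[536.9519072486816, 0.0, 319.3071875948384], [0.0, 536.9519072486816, 247.02484294627953], [0.0, 0.0, 1.0]]
```

View pics/top0.png

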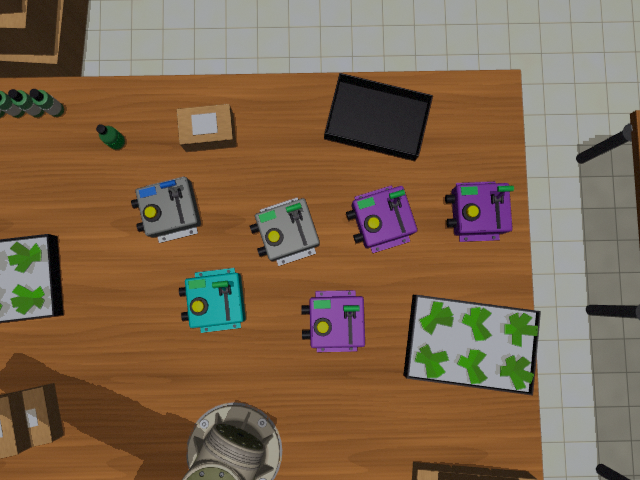

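View pics/side0.png

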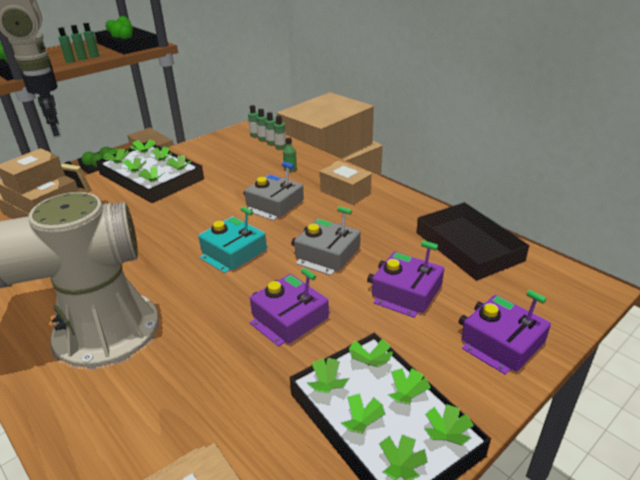

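The grey boxes in the top view are at (287,231), with a green tag and bar, and at (167,210), with a blue tag and bar. The purple boxes (382,217), (482,210) and (336,321) and the turquoise one (213,300) are look-alikes. The light_box is the grey/green one at (287,231). I'll confirm that in a crop and measure it.

```bash
cat > h.py <<'E'
import numpy as np, cv2
def ray(d,uv,z):
    V=d["view"];R=V[:3,:3];c=-R.T@V[:3,3]
    r=R.T@np.linalg.inv(d["camera_matrix"])@np.array([uv[0],uv[1],1.]); return c+r*(z-c[2])/r[2]
def proj(d,p):
    q=d["view"]@np.append(p,1); q=d["camera_matrix"]@q[:3]; return q[:2]/q[2]
def blobs(d,lo,hi,roi,amin=15):
    x0,y0,x1,y1=roi
    m=cv2.inRange(cv2.cvtColor(d["color"][y0:y1,x0:x1],cv2.COLOR_BGR2HSV),lo,hi)
    n,l,s,c=cv2.connectedComponentsWithStats(m)
    return [(int(s[i,4]),(c[i]+[x0,y0]).round(2),(s[i,:4]+[x0,y0,0,0]).tolist()) for i in range(1,n) if s[i,4]>=amin]
E
python3 - <<'E'
import pickle; from h import *
d=pickle.load(open("d.pkl","rb"))
R={"top":(240,185,330,270),"side":(285,200,365,275)}
for n in d:
    Y=blobs(d[n],(22,120,80),(34,255,255),R[n]);G=blobs(d[n],(50,120,60),(85,255,255),R[n])
    print(n,"Y",[(b,ray(d[n],b[1],.08).round(4)) for b in Y]);print("G",[(b,ray(d[n],b[1],.1217).round(4)) for b in G])
t=d["top"]["color"][170:275,120:330]; s=d["side"]["color"][160:280,230:370]
cv2.imwrite("pics/c.png",np.vstack([cv2.resize(t,(600,300),interpolation=2),cv2.resize(s,(350,300),interpolation=2).copy() if 0 else np.hstack([cv2.resize(s,(350,300),interpolation=2),np.zeros((300,250,3),np.uint8)])]))
E
```

```text
top Y [((108, array([273.36, 235.91]), [268, 230, 12, 12]), array([ 0.513 , -0.1086,  0.08  ]))]
G [((81, array([293.27, 207.22]), [286, 203, 15, 9]), array([ 0.5737, -0.158 ,  0.1217])), ((125, array([267.07, 216.04]), [259, 210, 17, 13]), array([ 0.5544, -0.0976,  0.1217]))]
side Y [((99, array([312.84, 228.28]), [307, 224, 12, 10]), array([ 0.5063, -0.1142,  0.08  ]))]
G [((55, array([344.  , 209.62]), [338, 207, 13, 7]), array([ 0.575 , -0.1544,  0.1217])), ((47, array([323.62, 222.55]), [317, 220, 14, 6]), array([ 0.4993, -0.1621,  0.1217])), ((47, array([306.23, 271.74]), [302, 268, 12, 7]), array([ 0.3435, -0.2755,  0.1217]))]
```

View pics/c.png

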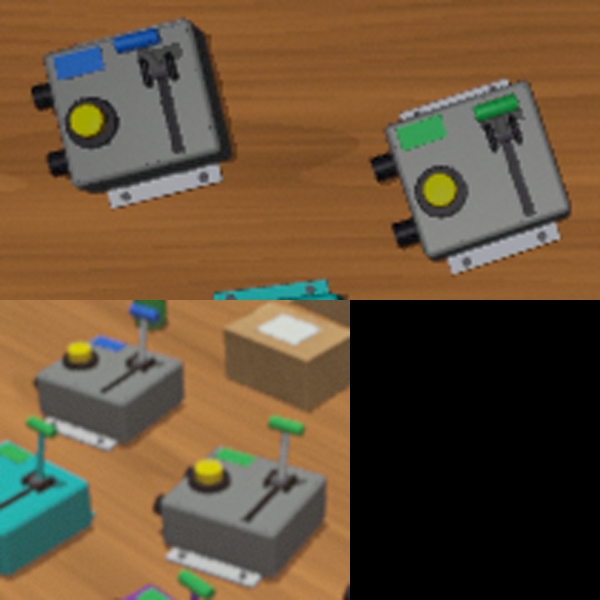

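The crop shows the light_box on the right, grey with a green tag and green bar. The grey one on the left has the blue lever. The distance from button to bar (77.9 mm) matches the model, giving a yaw of about 19° and an origin of about (0.533, -0.140). Next I'll compute the move to above the button.

```bash
cat >> h.py <<'E'
from scipy.spatial.transform import Rotation as Ro
YAW=np.radians(19); O=np.array([.533,-.1395,0])
def box(x,y,z): return O+Ro.from_euler("z",YAW).apply(np.array([x,y,z])/1e3)
def go(s,p):
    w,x,y,z=s["orientation"]; R=Ro.from_quat([x,y,z,w])
    c,n=np.cos(YAW),np.sin(YAW)
    T=Ro.from_matrix(np.array([[-c,n,0],[-n,-c,0],[0,0,-1]]).dot(np.diag([1,-1,1])) if 0 else np.column_stack([[-c,-n,0],[-n,c,0],[0,0,-1]]))
    return (R.inv().apply(p-s["tcp_pos"])*1e3).round(1),(R.inv()*T).as_rotvec().round(3)
E
python3 - <<'E'
from workcell import env; from h import *
s=env.get_state()
p=box(-10,35,120); print(p); print(go(s,p)); q=p.copy();q[2]=.22;print(go(s,q))
E
```

```text
[ 0.51214993 -0.10966253  0.12      ]
(array([-521.5, -525.3,  111.2]), array([-0.001, -0.001, -0.636]))
(array([-521.5, -525.5,   11.2]), array([-0.001, -0.001, -0.636]))
```

>>> {"op": "apply_moves", "data": {
  "rows": [
    {"xyz": [-30, -30, 0], "turn": [0, 0, -0.1], "grip": 0},
    {"xyz": [-60, -60, 0], "turn": [0, 0, -0.2], "grip": 0},
    {"xyz": [-90, -90, 0], "turn": [0, 0, -0.3], "grip": 0},
    {"xyz": [-120, -120, 0], "turn": [0, 0, -0.4], "grip": 0},
    {"xyz": [-150, -150, 0], "turn": [0, 0, -0.5], "grip": 0},
    {"xyz": [-175, -175, 0], "turn": [0, 0, -0.6], "grip": 0},
    {"xyz": [-200, -200, 0], "turn": [0, 0, -0.636], "grip": 0},
    {"xyz": [-225, -225, 0], "turn": [0, 0, -0.636], "grip": 0},
    {"xyz": [-250, -250, 0], "turn": [0, 0, -0.636], "grip": 0},
    {"xyz": [-275, -275, 0], "turn": [0, 0, -0.636], "grip": 0},
    {"xyz": [-300, -300, 0], "turn": [0, 0, -0.636], "grip": 0},
    {"xyz": [-300, -300, 0], "turn": [0, 0, -0.636], "grip": 0}
  ]
}}

```text
clock: 1.1
tcp_pos: [0.3711, 0.1679, 0.2311]
orientation: [0.0, -0.161, 0.987, -0.001]
wrist_force: [0.4, -0.5, 0.0]
finger_gap: -0.0006
grip_force: 0.0
```

```bash
python3 - <<'E'
from workcell import env; from h import *
s=env.get_state(); print(s["clock"],s["tcp_pos"],s["finger_gap"],go(s,box(-10,35,200)))
E
```

```text
1.1 [0.37113964 0.16790905 0.23108533] -0.0006093495045696079 (array([ -45.3, -308. ,   31.7]), array([-0.002,  0.   , -0.008]))
```

>>> {"op": "apply_moves", "data": {
  "rows": [
    {"xyz": [-5, -32, 0], "turn": [0, 0, -0.008], "grip": 0},
    {"xyz": [-10, -64, 0], "turn": [0, 0, -0.008], "grip": 0},
    {"xyz": [-15, -96, 0], "turn": [0, 0, -0.008], "grip": 0},
    {"xyz": [-20, -128, 0], "turn": [0, 0, -0.008], "grip": 0},
    {"xyz": [-25, -160, 5], "turn": [0, 0, -0.008], "grip": 0},
    {"xyz": [-30, -192, 10], "turn": [0, 0, -0.008], "grip": 0},
    {"xyz": [-35, -224, 15], "turn": [0, 0, -0.008], "grip": 0},
    {"xyz": [-40, -256, 20], "turn": [0, 0, -0.008], "grip": 0},
    {"xyz": [-43, -285, 30], "turn": [0, 0, -0.008], "grip": 0},
    {"xyz": [-45, -308, 40], "turn": [0, 0, -0.008], "grip": 0},
    {"xyz": [-45, -308, 70], "turn": [0, 0, -0.008], "grip": 0},
    {"xyz": [-45, -308, 100], "turn": [0, 0, -0.008], "grip": 0}
  ]
}}

```text
clock: 2.1
tcp_pos: [0.513, -0.1058, 0.1309]
orientation: [0.001, -0.168, 0.986, -0.001]
wrist_force: [1.0, 0.3, -0.2]
finger_gap: 0.0004
grip_force: 0.0
```

```bash
python3 - <<'E'
from workcell import env, imaging; from h import *
d={n:imaging.read_camera(n) for n in("wrist","side")}
s=env.get_state(); print(s["clock"],s["tcp_pos"],s["wrist_force"],go(s,box(-10,35,74)))
a=d["side"]["color"][160:280,230:390]
cv2.imwrite("pics/w1.png",np.vstack([cv2.resize(d["wrist"]["color"],(400,300)),cv2.resize(a,(400,300),interpolation=2)]))
E
```

```text
2.2 [ 0.5076462  -0.10294435  0.12638156] [-1.70310003  0.24713137  0.36558441] (array([-2.4, -8.2, 52.3]), array([ 0.007, -0.008,  0.007]))
```

View pics/w1.png

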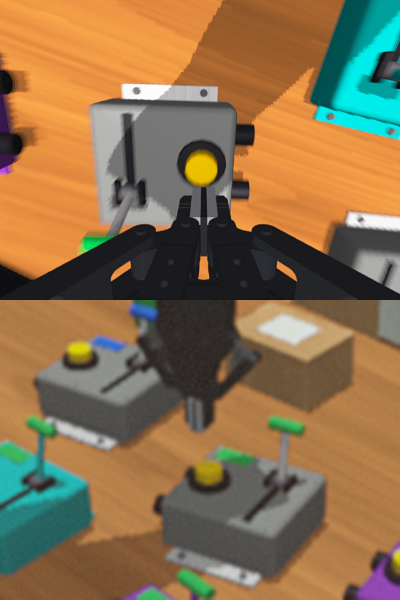

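The wrist view shows the closed fingertips next to the yellow button (200,165). The side view shows them above it, and the arm is still settling. I'll hold, then read the pose again.

>>> {"op": "apply_moves", "data": {
  "rows": [
    {"xyz": [0, 0, 10], "turn": [0, 0, 0], "grip": 0},
    {"xyz": [0, 0, 20], "turn": [0, 0, 0], "grip": 0},
    {"xyz": [0, 0, 20], "turn": [0, 0, 0], "grip": 0},
    {"xyz": [0, 0, 20], "turn": [0, 0, 0], "grip": 0}
  ]
}}

```text
clock: 2.53
tcp_pos: [0.5117, -0.104, 0.1119]
orientation: [0.0, -0.169, 0.986, -0.0]
wrist_force: [0.0, -0.0, 0.5]
finger_gap: -0.0005
grip_force: 0.0
```

```bash
python3 - <<'E'
from workcell import env, imaging; from h import *
s=env.get_state(); print(s["clock"],s["tcp_pos"],s["wrist_force"],go(s,box(-10,35,74)))
E
```

```text
2.5333 [ 0.51174644 -0.10400646  0.11186586] [ 0.00842771 -0.04996267  0.5453546 ] (array([ 1.5, -5.5, 37.9]), array([-0.   ,  0.001,  0.008]))
```

>>> {"op": "apply_moves", "data": {
  "rows": [
    {"xyz": [1, -5, 10], "turn": [0, 0, 0], "grip": 0},
    {"xyz": [1, -5, 20], "turn": [0, 0, 0], "grip": 0},
    {"xyz": [1, -5, 28], "turn": [0, 0, 0], "grip": 0},
    {"xyz": [1, -5, 33], "turn": [0, 0, 0], "grip": 0},
    {"xyz": [1, -5, 36], "turn": [0, 0, 0], "grip": 0},
    {"xyz": [1, -5, 37], "turn": [0, 0, 0], "grip": 0},
    {"xyz": [1, -5, 37], "turn": [0, 0, 0], "grip": 0},
    {"xyz": [1, -5, 37], "turn": [0, 0, 0], "grip": 0}
  ]
}}

```text
clock: 3.2
tcp_pos: [0.5119, -0.1094, 0.0743]
orientation: [-0.0, -0.169, 0.986, 0.0]
wrist_force: [-2.0, -0.1, 2.8]
finger_gap: 0.0003
grip_force: 1.4
```

```bash
python3 - <<'E'
from workcell import env, imaging; from h import *
d={n:imaging.read_camera(n) for n in("top","side")}
s=env.get_state(); print(s["clock"],s["tcp_pos"],s["wrist_force"],go(s,box(-10,35,74)))
for n in d:
  g=blobs(d[n],(50,120,60),(85,255,255),{"top":(240,185,330,270),"side":(285,200,365,275)}[n]);print(n,g)
  print("drop expected",proj(d[n],box(-26.6,-30,103)))
E
```

```text
3.3 [ 0.51194372 -0.10935705  0.07438378] [-1.59906404 -0.73959547  2.91851366] (array([-0.1, -0.4,  0.4]), array([ 0.   , -0.   ,  0.008]))
top [(58, array([298.48, 217.72]), [290, 215, 15, 7])]
drop expected [301.89224801 232.30957464]
side [(49, array([338.12, 215.8 ]), [332, 213, 13, 7]), (44, array([323.57, 222.5 ]), [318, 220, 13, 6]), (54, array([306.11, 271.5 ]), [301, 268, 13, 7])]
drop expected [333.48841452 228.51494923]
```

The lever is tipping over. I'll hold the button down briefly until it has dropped.

>>> {"op": "apply_moves", "data": {
  "rows": [
    {"xyz": [0, 0, 0], "turn": [0, 0, 0], "grip": 0},
    {"xyz": [0, 0, 0], "turn": [0, 0, 0], "grip": 0},
    {"xyz": [0, 0, 0], "turn": [0, 0, 0], "grip": 0},
    {"xyz": [0, 0, 0], "turn": [0, 0, 0], "grip": 0},
    {"xyz": [0, 0, 0], "turn": [0, 0, 0], "grip": 0},
    {"xyz": [0, 0, 0], "turn": [0, 0, 0], "grip": 0},
    {"xyz": [0, 0, 0], "turn": [0, 0, 0], "grip": 0},
    {"xyz": [0, 0, 0], "turn": [0, 0, 0], "grip": 0}
  ]
}}

```text
clock: 3.97
tcp_pos: [0.5122, -0.1093, 0.0743]
orientation: [0.0, -0.169, 0.986, 0.0]
wrist_force: [-2.5, -0.1, 3.3]
finger_gap: -0.0001
grip_force: 1.4
```

```bash
python3 - <<'E'
from workcell import env, imaging; from h import *
d={n:imaging.read_camera(n) for n in("top","side")}
s=env.get_state(); print(s["clock"],s["tcp_pos"],s["wrist_force"])
for n in d:
  g=blobs(d[n],(50,120,60),(85,255,255),{"top":(240,185,330,270),"side":(285,200,365,275)}[n]);print(n,g)
print(go(s,box(-10,35,150)),go(s,box(-60,-30,150)),go(s,box(-60,-30,98)))
E
```

```text
4.0667 [ 0.51213445 -0.1093111   0.07427604] [-1.95710039 -0.44680498  3.92321526]
top [(82, array([301.55, 232.7 ]), [294, 228, 16, 10])]
side [(104, array([328.89, 225.63]), [318, 220, 22, 12]), (55, array([306.02, 271.45]), [301, 268, 13, 7])]
(array([  0.1,  -0.3, -75.7]), array([0.   , 0.   , 0.008])) (array([ 50.6, -64.9, -75.7]), array([0.   , 0.   , 0.008])) (array([ 50.6, -65. , -23.7]), array([0.   , 0.   , 0.008]))
```

The lever is down: the bar is at (301.5,232.7), against an expected (302,232). Now I'll release the button and move to behind the bar on its -x side.

>>> {"op": "apply_moves", "data": {
  "rows": [
    {"xyz": [0, 0, -15], "turn": [0, 0, 0], "grip": 0},
    {"xyz": [0, 0, -40], "turn": [0, 0, 0], "grip": 0},
    {"xyz": [5, 0, -65], "turn": [0, 0, 0], "grip": 0},
    {"xyz": [20, -5, -76], "turn": [0, 0, 0], "grip": 0},
    {"xyz": [35, -20, -76], "turn": [0, 0, 0], "grip": 0},
    {"xyz": [48, -40, -76], "turn": [0, 0, 0], "grip": 0},
    {"xyz": [51, -60, -76], "turn": [0, 0, 0], "grip": 0},
    {"xyz": [51, -65, -76], "turn": [0, 0, 0], "grip": 0},
    {"xyz": [51, -65, -60], "turn": [0, 0, 0], "grip": 0},
    {"xyz": [51, -65, -40], "turn": [0, 0, 0], "grip": 0},
    {"xyz": [51, -65, -24], "turn": [0, 0, 0], "grip": 0},
    {"xyz": [51, -65, -24], "turn": [0, 0, 0], "grip": 0}
  ]
}}

```text
clock: 5.07
tcp_pos: [0.4839, -0.186, 0.095]
orientation: [-0.002, -0.169, 0.986, 0.002]
wrist_force: [-1.2, 0.9, -0.2]
finger_gap: 0.0001
grip_force: 0.0
```

```bash
python3 - <<'E'
from workcell import env, imaging; from h import *
d={n:imaging.read_camera(n) for n in("top","side")}
s=env.get_state(); print(s["clock"],s["tcp_pos"],s["wrist_force"],go(s,box(-60,-30,98)),go(s,box(12,-30,108)))
a=d["side"]["color"][160:280,250:410];b=d["top"]["color"][170:290,230:390]
cv2.imwrite("pics/s2.png",np.vstack([cv2.resize(b,(400,300),interpolation=2),cv2.resize(a,(400,300),interpolation=2)]))
E
```

```text
5.1667 [ 0.48546732 -0.18692808  0.09785547] [ 0.90264902 -0.52642051  0.00268575] (array([-0.4, -0.6, -0.1]), array([ 0.002, -0.001,  0.008])) (array([-72.4,  -1.2, -10.2]), array([ 0.002, -0.001,  0.008]))
```

View pics/s2.png

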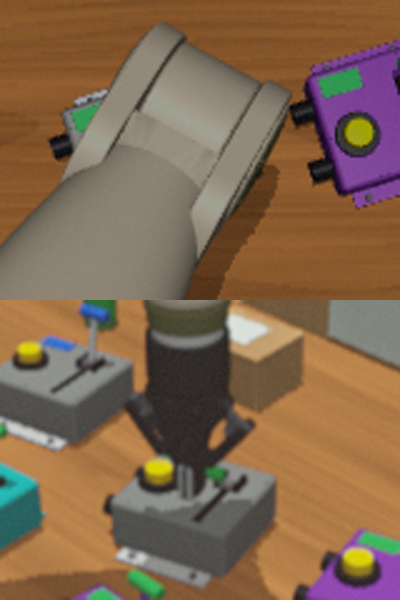

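The side view shows the closed fingers (188,480) just on the -x side of the dropped bar (215,472). The button is up and the blue lever is still set. Now I'll push the bar up its arc.

>>> {"op": "apply_moves", "data": {
  "rows": [
    {"xyz": [-8, -1, 0], "turn": [0, 0, 0], "grip": 0},
    {"xyz": [-15, -1, 0], "turn": [0, 0, 0], "grip": 0},
    {"xyz": [-22, -1, -2], "turn": [0, 0, 0], "grip": 0},
    {"xyz": [-29, -1, -4], "turn": [0, 0, 0], "grip": 0},
    {"xyz": [-36, -1, -6], "turn": [0, 0, 0], "grip": 0},
    {"xyz": [-43, -1, -8], "turn": [0, 0, 0], "grip": 0},
    {"xyz": [-50, -1, -10], "turn": [0, 0, 0], "grip": 0},
    {"xyz": [-57, -1, -10], "turn": [0, 0, 0], "grip": 0},
    {"xyz": [-63, -1, -10], "turn": [0, 0, 0], "grip": 0},
    {"xyz": [-69, -1, -10], "turn": [0, 0, 0], "grip": 0},
    {"xyz": [-72, -1, -10], "turn": [0, 0, 0], "grip": 0},
    {"xyz": [-72, -1, -10], "turn": [0, 0, 0], "grip": 0}
  ]
}}

```text
clock: 6.17
tcp_pos: [0.5545, -0.1643, 0.108]
orientation: [0.0, -0.169, 0.986, 0.0]
wrist_force: [-0.4, -0.3, -0.1]
finger_gap: 0.0001
grip_force: 0.0
```

```bash
python3 - <<'E'
from workcell import env, imaging; from h import *
d={n:imaging.read_camera(n) for n in("side",)}
s=env.get_state(); print(s["clock"],s["tcp_pos"],s["wrist_force"],go(s,box(12,-30,108)))
print(blobs(d["side"],(50,120,60),(85,255,255),(285,190,385,275)),"set:(344,209.6)")
E
```

```text
6.2167 [ 0.5540734  -0.16436844  0.10800533] [-0.13732827  0.43816677  0.51749227] (array([-0.2,  0.4,  0. ]), array([ 0.   , -0.   ,  0.008]))
[(15, array([348.27, 211.07]), [347, 209, 4, 5]), (47, array([323.62, 222.55]), [317, 220, 14, 6]), (57, array([306.3, 271.6]), [301, 268, 14, 7])] set:(344,209.6)
```

>>> {"op": "apply_moves", "data": {
  "rows": [
    {"xyz": [0, 0, 0], "turn": [0, 0, 0], "grip": 0},
    {"xyz": [0, 0, 0], "turn": [0, 0, 0], "grip": 0},
    {"xyz": [0, 0, 0], "turn": [0, 0, 0], "grip": 0},
    {"xyz": [10, 0, 0], "turn": [0, 0, 0], "grip": 0},
    {"xyz": [25, 0, 0], "turn": [0, 0, 0], "grip": 0},
    {"xyz": [45, 0, 0], "turn": [0, 0, 0], "grip": 0},
    {"xyz": [60, 0, -10], "turn": [0, 0, 0], "grip": 0},
    {"xyz": [70, 0, -40], "turn": [0, 0, 0], "grip": 0},
    {"xyz": [85, 0, -70], "turn": [0, 0, 0], "grip": 0},
    {"xyz": [100, 0, -100], "turn": [0, 0, 0], "grip": 0},
    {"xyz": [110, 0, -120], "turn": [0, 0, 0], "grip": 0},
    {"xyz": [110, 0, -120], "turn": [0, 0, 0], "grip": 0}
  ]
}}

```text
clock: 7.22
tcp_pos: [0.4499, -0.203, 0.2332]
orientation: [0.002, -0.168, 0.986, -0.003]
wrist_force: [0.9, 0.4, 0.2]
finger_gap: -0.0001
grip_force: 0.0
```

>>> {"op": "apply_moves", "data": {
  "rows": [
    {"xyz": [0, 0, 0], "turn": [0, 0, 0], "grip": 0},
    {"xyz": [0, 0, 0], "turn": [0, 0, 0], "grip": 0},
    {"xyz": [0, 0, 0], "turn": [0, 0, 0], "grip": 0},
    {"xyz": [0, 0, 0], "turn": [0, 0, 0], "grip": 0},
    {"xyz": [0, 0, 0], "turn": [0, 0, 0], "grip": 0},
    {"xyz": [0, 0, 0], "turn": [0, 0, 0], "grip": 0},
    {"xyz": [0, 0, 0], "turn": [0, 0, 0], "grip": 0},
    {"xyz": [0, 0, 0], "turn": [0, 0, 0], "grip": 0},
    {"xyz": [0, 0, 0], "turn": [0, 0, 0], "grip": 0},
    {"xyz": [0, 0, 0], "turn": [0, 0, 0], "grip": 0},
    {"xyz": [0, 0, 0], "turn": [0, 0, 0], "grip": 0},
    {"xyz": [0, 0, 0], "turn": [0, 0, 0], "grip": 0}
  ]
}}

```text
clock: 8.22
tcp_pos: [0.4502, -0.2012, 0.2283]
orientation: [0.0, -0.169, 0.986, -0.0]
wrist_force: [-0.3, -0.3, 0.0]
finger_gap: -0.0001
grip_force: 0.0
```

```bash
python3 - <<'E'
from workcell import env, imaging; from h import *
d={n:imaging.read_camera(n) for n in("side","top")}
s=env.get_state(); print(s["clock"],s["tcp_pos"],s["wrist_force"])
print(blobs(d["side"],(50,120,60),(85,255,255),(285,190,385,275)),"set:(344,209.6)")
a=d["side"]["color"][150:280,230:390];b=d["top"]["color"][170:290,120:330]
cv2.imwrite("pics/s3.png",np.vstack([cv2.resize(b,(500,280),interpolation=2),cv2.resize(a,(500,310),interpolation=2)]))
E
```

```text
8.3167 [ 0.45018064 -0.20122781  0.22831657] [ 0.70427919  0.12112902 -0.44109364]
[(52, array([343.87, 209.69]), [338, 207, 13, 7]), (46, array([323.5, 222.5]), [317, 220, 14, 6]), (50, array([306.46, 271.86]), [302, 268, 13, 7])] set:(344,209.6)
```

View pics/s3.png

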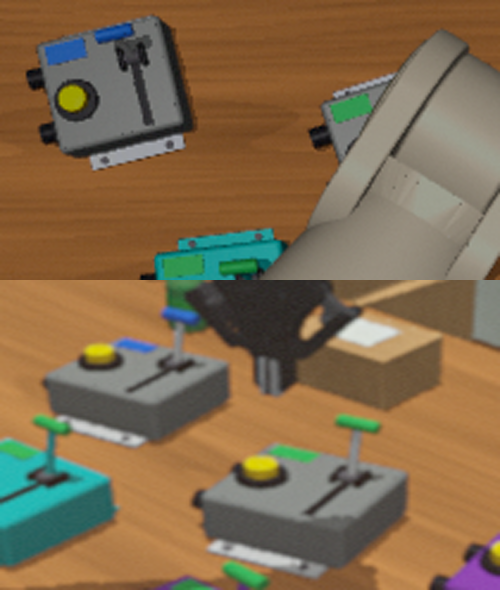

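The green lever is set again: its bar is at (343.9,209.7), the same place as at the start. The blue lever is up, the button is up and the arm is clear of everything.

```bash
python3 -c "
from workcell import ticket; print(ticket.hand_in())"
```

```text
the job is handed in; nothing more can be done
None
```

The job is handed in: the button press dropped the grow-light box's green lever, the button came back up, and the lever was lifted back to set by about 8 s on the robot clock; the blue pump lever stayed up (hand-in gave no verdict).

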